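Start the flange nut on the clamp stud

ROBOT

A 6-joint arm with a two-finger parallel gripper is mounted at the origin on a cart in front of the work surface, level with it; the furniture and walls round the work are solid. World frame = base frame: x ahead of the robot, y to its left, z up, the work surface at z = 0. Lengths are in m, angles in degrees, forces in N, time in s.
With the tool pointing down it reaches from about 0.3 to 0.75 m from the base axis. Payload 8.5 kg.
Tool frame: the origin (TCP) lies on the centre line of the jaws, within the pads' length; the fingertips stand 19 mm ahead of it and the grasp point (between the pads) is the TCP (env.tcp_to_tips is the z of the fingertips in the tool frame, in m); z points along the fingers, y is the line along which they close (so a half turn about z gives the same grasp; the last joint's range is limited). The gripper opens to 85 mm and grips with 20 to 120 N. Pads are 22 mm wide; open, the fingers measure 114 mm over their backs; the gripper's body (76 mm by 85 mm) begins 54 mm behind the grasp point. The pads swing forward as they close: fully open they stand 13 mm farther back than shut.
Start: joints at [-75.991, 21.807, 74.336, -0, 83.858, -12.336], TCP at [0.244, -0.493, 0.25] pointing down, gripper open.
Joint ranges: [-178.18, 178.18], [-50.72, 133.34], [12.68, 142.11], [-81.47, 261.47], [9.98, 163.14], [-165.26, 165.26]. Speed limits (degrees/s): [136.94, 136.94, 180, 180, 180, 180].

INTERFACE

Orientations are given as a 3x3 rotation matrix whose columns are the frame's x, y, z axes.
In Python, from rig import env gives the robot as it stands.
- The arm moves only by the tool servo_tool, never from a script. Its argument "steps" is a list of rows, each an object of numbers: "tx", "ty", "tz": the shift along the world's x, y, z in cm; "yaw": the turn about the world's z in degrees; "claw": the finger opening in cm, from 0 to 8.54. In form: [{"tx": .., "ty": .., "tz": .., "yaw": .., "claw": ..}, ...]. A call has 1 to 20 rows; each row shifts and turns the commanded pose from where the row before left it; what a row does not reach is not made up. A row lasts 1/10 s, in which the tool goes at most 50 mm and 8.59 degrees, less where a joint would pass 70% of its speed; a pose out of reach is approached as far as the arm can. A call with a gripper value outside its range is refused whole. The fingers move at their own pace and stop on an object; "newtons" is the grip in N (left out, the last holds). Time passes only in rows, so rows that do not move let the fingers close. It gives the time, the measured TCP pose, the force, the opening and the grip force at its end, in the units of the state.
- env.observe(): the state, without advancing time (a new reading comes with each control period).
- env.get_image(name): name is "scene" or "top" or "wrist"; returns (picture, depth): 384x512x3 uint8, red, green, blue; 384x512 float32, m along the optical axis (not along the pixel's ray), 0 where there is no reading.
- env.camera_model(name): a dict with "fovy" (degrees; the focal length in pixels is half the picture's height over the tangent of half this angle, whatever the lens; pixels are square), "cx", "cy" (the principal point, pixels), "T" (4x4, takes a point from camera to world coordinates). Camera axes: x right, y down, z forward; pixel columns grow to the right and rows downward; lengths in m; the calibration is good to about 2 mm. The wrist camera is an equidistant fisheye: a pixel r from the principal point sees the ray r / f radians off the axis. A picture is of the moment at which its call begins: read the wrist's pose just before it. camera_model takes no time and is no camera call; for the wrist camera it gives the pose at the moment of the call.
- env.close_job(): hands the job in; it is judged then, once.
The state is a dict: "time_s": time; "q": joint angles; "qvel": joint speeds; "joint_efforts": joint torques, N m; "position": TCP position; "tool_rot": TCP orientation; "ft_force": force on the tool from outside, world axes, zero at the start; "wrist_torque": the same for the moment, N m; "grip_width": finger opening in m; "gripper_force": force on a finger pad.
Only numpy, scipy, OpenCV 4.12 (cv2) and the standard library are available. Lean on these libraries where they do the work, as an engineer would, in place of code of your own. Each camera call takes 0.05 s, during which the arm holds its last target. There are 200 camera calls.

TASK

Fit the loose flange nut on the upright stud of the small clamping fixture: set it level over the stud's end and, pressing lightly, back it off anticlockwise (seen from above) until you feel the thread drop in, then turn it clockwise until its flange just sits down on the brass washer, without tightening it, and let go. Work gently and never force the nut, and do not disturb the bottle, the relay or the battery.

Things in the scene. Friction and masses are not known exactly. Their poses are not given: they have to be found in the camera images.
- nut: Loose brass flange nut, 0.22 kg, flange down on the work surface, 36 mm high: round flange 66 mm across, 6 mm thick; above it a hexagon 50 mm across flats (58 over corners). Through bore 32 mm. Origin: centre of the flange's underside, z up. The flats face along its +x axis and every 60 degrees from there.
- nut_lugs (a point): Point in the nut's bore, on its axis, 8 mm above the flange's underside: the underside of three inward thread lugs 120 degrees apart (the middle of one lies along the nut's +x), each 30 degrees wide and 2.8 mm thick, leaving a free circle of 23.6 mm.
- fixture: Fixed clamping fixture on the work surface: blue base plate 80 x 120 x 12 mm, steel strap clamp 44 x 118 mm along its y axis, top at 40 mm, on it a brass washer 56 mm across and, through its centre, the upright steel stud. Nothing but the stud rises above the washer. Origin: centre of the plate's underside, z up. Its yaw tells nothing of the angle of the stud's thread.
- washer_top (a point): Centre of the washer's upper face, on the stud's axis, 43 mm above the fixture's underside: seat of the nut's flange. With the nut home, nut lies at this point. From the drop-in, 70 to 85 degrees clockwise (seen from above) bring the nut down on it, following down as it turns; at most about 30 degrees later it is tight.
- stud_tip (a point): Top of the stud, on its axis, 31 mm above the washer. The stud does not turn. Its end is a smooth pilot 22 mm across that tapers to 12 mm over the last 7 mm and guides the nut's lugs; the pilot stands 12 mm above the crown.
- crown (a point): On the stud's axis, 19 mm above the washer: blunt end of its three-start right-hand thread, 29 mm across, lead 22.5 mm a turn, with three gaps 120 degrees apart at an unknown angle. Set on it, the nut's underside stays 12 to 15 mm above the washer. Clockwise the lugs jam against 2.5 mm stops on the crown.
- drop_in (a point): On the stud's axis, 5 mm above the washer: about where the nut's underside comes when it drops in (by 7 mm) on being turned anticlockwise from the crown, at most about 130 degrees, under light pressure (about 5 N); hold it so that it can follow down. The opening is about 14 degrees wide and ends at a hard stop.
- flux_bottle: Bystander: standing bottle with black cap, 30 mm across, 68 mm high, behind the fixture. Origin: centre of its underside.
- relay: Bystander: clear cube relay, 23 x 29 x 30 mm, behind the fixture. Origin: centre of its underside.
- battery_9v: Bystander: standing 9 V block battery, 18 x 27 x 48 mm, behind the nut's place. Origin: centre of its underside.
Not all that is in view belongs to the job. Several things have the shape of the nut; the one meant has the colours described above.

How it is judged (in metres and radians):
At the end, for the whole second after the job is handed in: The nut is threaded on the stud with its flange down on the washer (underside within 1.5 mm of the washer's top, within 3 mm of the stud's axis, level within 3.4 degrees), at rest and released (z of nut in the frame of washer_top between -0.0025 and 0.0015 m and horizontal distance between nut and washer_top below 0.003 m and angle between nut's own z axis and vertical below 0.06 rad and linear speed of nut below 0.01 m/s and contact force between the fingers and nut below 0.1 N); the robot touches nothing.
It fails at once if the nut is forced against the stud or the fixture (contact over 40 N) (contact force between nut and fixture above 40 N).
It fails at once if the bottle, the relay or the battery is moved by more than 20 mm (distance of any of flux_bottle, relay, battery_9v from where it was at the start of the episode above 0.02 m).
It also fails if it takes over 72 s, if anything falls off the work surface, if the arm or the gripper's body presses on something with over 40 N, if the wrist force passes 120 N, or if a joint passes its speed limit or range.

## Working session

There is one attempt and no reset: what is moved stays moved. The work goes in short steps, Python scripts to look and compute and a tool call to move; the robot and the scene stay as the last step left them, time stands still between calls to the robot, and variables do not carry over. Pictures are saved under pics/ and viewed, at most 10 in all, crops included, and the job is handed in when it is done.

Besides the shell and the picture viewer there is one more tool, called as a command line: name --argument value ..., lists and objects as JSON in quotes. servo_tool: Moves the arm, as the interface text tells. Its arguments: {"type":"object","properties":{"steps":{"type":"array"},"newtons":{"type":"number"}},"required":["steps"]}

```bash
mkdir -p pics; cat > h.py <<'E'
import numpy as np, cv2
from rig import env
def snap(n,f=None):
    m=env.camera_model(n); im,d=env.get_image(n)
    if f: cv2.imwrite(f,im[:,:,::-1])
    return im,d,m
def pts(m,d,wide=False):
    H,W=d.shape; f=H/2/np.tan(np.radians(m["fovy"]/2))
    v,u=np.mgrid[:H,:W].astype(float)
    x=(u-m["cx"])/f; y=(v-m["cy"])/f
    if wide:
        r=np.hypot(x,y)+1e-9; t=np.tan(np.minimum(r,1.5))/r; x=x*t; y=y*t
    P=np.stack([x*d,y*d,d],-1)
    return P@m["T"][:3,:3].T+m["T"][:3,3]
E
python3 - <<'E'
from h import *
im,d,m=snap("top","pics/top.png"); im2,d2,m2=snap("scene")
cv2.imwrite("pics/a.png",cv2.resize(np.hstack([im,im2])[:,:,::-1],None,fx=.78,fy=.78))
P=pts(m,d); np.save("P.npy",P)
for r in range(40,384,48): print([tuple(np.round(P[r,c],2)) for c in range(60,512,130)])
print(m["T"].round(3),env.observe()["ft_force"])
E
```

```text
[(np.float64(1.35), np.float64(0.63), np.float64(-0.51)), (np.float64(1.58), np.float64(0.13), np.float64(-0.84)), (np.float64(1.45), np.float64(-0.52), np.float64(-0.63)), (np.float64(1.62), np.float64(-1.27), np.float64(-0.85))]
[(np.float64(0.79), np.float64(0.23), np.float64(0.16)), (np.float64(0.8), np.float64(-0.05), np.float64(0.15)), (np.float64(0.88), np.float64(-0.37), np.float64(-0.0)), (np.float64(0.72), np.float64(-0.53), np.float64(0.32))]
[(np.float64(0.68), np.float64(0.23), np.float64(0.15)), (np.float64(0.68), np.float64(-0.05), np.float64(0.15)), (np.float64(0.75), np.float64(-0.37), np.float64(0.0)), (np.float64(0.63), np.float64(-0.52), np.float64(0.32))]
[(np.float64(0.61), np.float64(0.29), np.float64(0.01)), (np.float64(0.61), np.float64(-0.03), np.float64(-0.0)), (np.float64(0.62), np.float64(-0.37), np.float64(-0.0)), (np.float64(0.55), np.float64(-0.52), np.float64(0.32))]
[(np.float64(0.49), np.float64(0.28), np.float64(0.0)), (np.float64(0.49), np.float64(-0.04), np.float64(-0.0)), (np.float64(0.49), np.float64(-0.35), np.float64(0.04)), (np.float64(0.48)
[... 192 characters left out ...]
np.float64(0.0)), (np.float64(0.38), np.float64(-0.67), np.float64(0.01))]
[(np.float64(0.14), np.float64(0.62), np.float64(-0.77)), (np.float64(0.14), np.float64(0.06), np.float64(-0.75)), (np.float64(0.13), np.float64(-0.52), np.float64(-0.84)), (np.float64(0.14), np.float64(-1.13), np.float64(-0.85))]
[(np.float64(-0.07), np.float64(0.62), np.float64(-0.82)), (np.float64(0.34), np.float64(-0.14), np.float64(0.65)), (np.float64(-0.07), np.float64(-0.52), np.float64(-0.85)), (np.float64(0.26), np.float64(-0.46), np.float64(0.37))]
[[ 0.01  -0.982  0.191  0.41 ]
 [-1.    -0.013 -0.015 -0.176]
 [ 0.017 -0.19  -0.982  0.903]
 [ 0.     0.     0.     1.   ]] [-0.03512022 -0.03628131  0.02875457]
```

View pics/a.png

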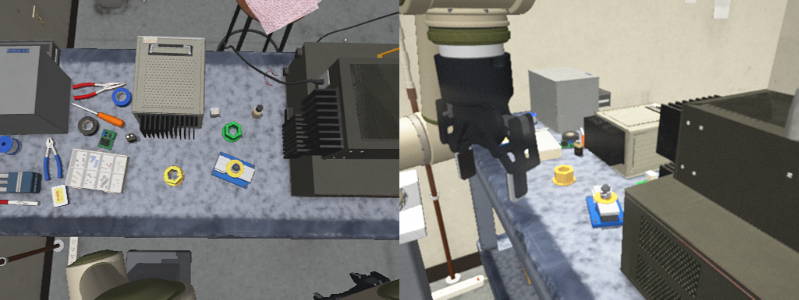

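```bash
python3 - <<'E'
from h import *
im=cv2.imread("pics/top.png"); P=np.load("P.npy")
cv2.imwrite("pics/b.png",cv2.resize(im[120:270,150:400],None,fx=3.2,fy=3.2,interpolation=cv2.INTER_CUBIC))
h=cv2.cvtColor(im,cv2.COLOR_BGR2HSV)
for nm,lo,hi in [("y",(20,110,90),(34,255,255)),("b",(100,150,80),(125,255,255))]:
    k=cv2.inRange(h,lo,hi); n,l,s,c=cv2.connectedComponentsWithStats(k)
    for i in range(1,n):
        if s[i,4]>60:
            q=P[l==i]; print(nm,c[i].round(1),s[i],q.mean(0).round(4),q.min(0).round(3),q.max(0).round(3))
# tall things
for c,r in [(222,224),(301,215),(275,143),(331,141),(298,168),(170,175)]:
    print(c,r,P[r,c].round(3))
E
```

```text
y [300.1 216.1] [290 205  22  23 262] [ 0.5278 -0.3067  0.0433] [ 0.502 -0.333  0.038] [ 0.555 -0.282  0.065]
y [222.1 225.4] [210 213  25  26 364] [ 0.5048 -0.12    0.0275] [ 0.41  -0.176 -0.   ] [ 0.538 -0.089  0.903]
b [155.4 123.7] [144 113  24  22 272] [0.7651 0.0576 0.0194] [0.736 0.027 0.015] [0.795 0.088 0.023]
b [  6.7 184.1] [  0 174  16  22 284] [0.598  0.4015 0.0359] [0.571 0.38  0.021] [0.623 0.42  0.04 ]
b [304.8 204.9] [286 196  40  18 115] [ 0.5602 -0.3234  0.0121] [ 0.54  -0.373  0.008] [ 0.583 -0.277  0.015]
b [ 75.2 212.6] [ 70 199   9  29 131] [0.5331 0.2386 0.0188] [ 0.41  -0.176  0.008] [0.568 0.258 0.903]
b [ 58.9 215.6] [ 56 202   7  29 138] [0.5261 0.2804 0.0121] [0.491 0.269 0.008] [0.56  0.29  0.016]
b [296.1 229.2] [272 218  47  23 321] [ 0.4987 -0.3002  0.0174] [ 0.41  -0.355  0.007] [ 0.526 -0.176  0.903]
222 224 [ 0.511 -0.118  0.   ]
301 215 [ 0.526 -0.304  0.076]
275 143 [ 0.714 -0.248  0.03 ]
331 141 [ 0.71  -0.382  0.064]
298 168 [ 0.659 -0.31  -0.001]
170 175 [0.623 0.007 0.047]
```

View pics/b.png

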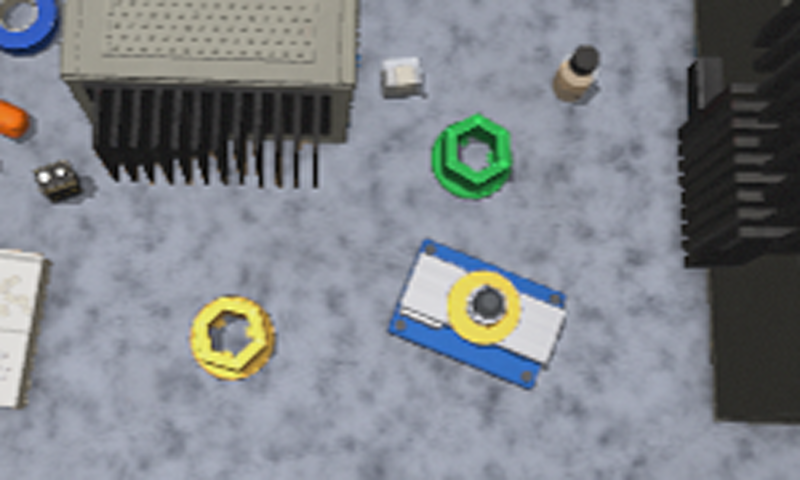

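servo_tool --steps '[{"ty": 4.5,"tx": 1},{"ty": 4.5,"tx": 1},{"ty": 4.5,"tx": 1.5},{"ty": 4,"tx": 2.5},{"ty": 3.5,"tx": 3},{"ty": 3.5,"tx": 3},{"ty": 3.5,"tx": 3},{"ty": 3.5,"tx": 3},{"ty": 3,"tx": 3},{"ty": 2.5,"tx": 3},{"ty": 0.2,"tx": 2.4},{"tz": -3},{}]'

```text
invalid input at $.steps[0]: expected keys tx, ty, tz, yaw, claw
```

```bash
python3 - <<'E'
from h import *
o=env.observe(); print(o)
im,d,m=snap("wrist","pics/w1.png"); print(m)
np.save("w1.npy",pts(m,d,True))
E
```

```text
{'time_s': 0.1, 'q': array([-7.59909677e+01,  2.18377410e+01,  7.43801360e+01,  1.86774056e-03,
        8.38597371e+01, -1.23365304e+01]), 'qvel': array([-0.04590725,  0.02739729, -0.10261648,  0.04440517,  0.00912664,
       -0.04194727]), 'joint_efforts': array([ 3.29498376e-03, -4.49223089e+01, -2.31654704e+01, -2.15485115e-04,
        3.68715686e-03, -6.54469758e-06]), 'position': array([ 0.24401845, -0.49262871,  0.2497694 ]), 'tool_rot': array([[ 8.96135412e-01,  4.43780616e-01, -2.96472144e-04],
       [ 4.43780598e-01, -8.96134495e-01,  1.32217596e-03],
       [ 3.21077145e-04, -1.31641728e-03, -9.99999082e-01]]), 'ft_force': array([-0.03512022, -0.03628131,  0.02875457]), 'wrist_torque': array([-0.06052404,  0.03632693,  0.0120325 ]), 'gripper_force': 0.0, 'grip_width': 0.08575057962341177}
{'fovy': 65.70646984690485, 'cx': 255.00749277660273, 'cy': 187.37548264552845, 'T': array([[ 4.42683362e-01, -8.54870617e-01, -2.70606115e-01,
         3.12392026e-01],
       [-8.96677908e-01, -4.22182096e-01, -1.33157826e-01,
        -4.59348060e-01],
       [-4.12343594e-04,  3.01593279e-01, -9.53436586e-01,
         3.73266643e-01],
       [ 0.00000000e+00,  0.00000000e+00,  0.00000000e+00,
         1.00000000e+00]])}
```

View pics/w1.png

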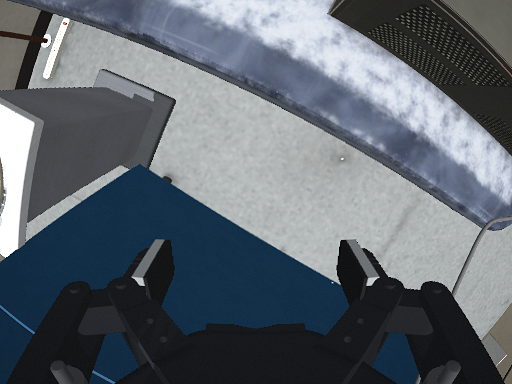

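servo_tool --steps '[{"tx": 1,"ty": 4.5,"tz": 0,"yaw": 0,"claw": 8.5},{"tx": 1,"ty": 4.5,"tz": 0,"yaw": 0,"claw": 8.5},{"tx": 1.5,"ty": 4.5,"tz": 0,"yaw": 0,"claw": 8.5},{"tx": 2.5,"ty": 4,"tz": 0,"yaw": 0,"claw": 8.5},{"tx": 3,"ty": 3.5,"tz": 0,"yaw": 0,"claw": 8.5},{"tx": 3,"ty": 3.5,"tz": 0,"yaw": 0,"claw": 8.5},{"tx": 3,"ty": 3.5,"tz": 0,"yaw": 0,"claw": 8.5},{"tx": 3,"ty": 3.5,"tz": 0,"yaw": 0,"claw": 8.5},{"tx": 3,"ty": 3,"tz": 0,"yaw": 0,"claw": 8.5},{"tx": 3,"ty": 2.5,"tz": 0,"yaw": 0,"claw": 8.5},{"tx": 2.4,"ty": 0.2,"tz": 0,"yaw": 0,"claw": 8.5},{"tx": 0,"ty": 0,"tz": -3,"yaw": 0,"claw": 8.5},{"tx": 0,"ty": 0,"tz": 0,"yaw": 0,"claw": 8.5}]'

```text
time_s: 1.45
position: [0.507, -0.1199, 0.2172]
tool_rot: [[0.896, 0.445, -0.006], [0.445, -0.896, 0.003], [-0.004, -0.006, -1.0]]
ft_force: [0.6, 0.7, 0.1]
grip_width: 0.085
gripper_force: 0.0
```

```bash
python3 - <<'E'
from h import *
o=env.observe(); print(o["position"],o["q"],o["time_s"])
im,d,m=snap("wrist","pics/w2.png")
np.save("w2.npy",pts(m,d,True))
P=np.load("P.npy"); k=(P[...,2]>.1)&(P[...,2]<.7)&(np.hypot(P[...,0]-.53,P[...,1]+.305)<.25)
q=P[k]; r=np.hypot(q[:,0]-.53,q[:,1]+.305); i=np.argsort(r)[:2000:250]; print(np.c_[q[i],r[i]].round(3))
E
```

```text
[ 0.50704475 -0.11986421  0.21717656] [-2.63334708e+01  2.06470781e+01  8.19506660e+01 -7.78013184e-04
  7.78054767e+01  3.72686808e+01] 1.45
[[ 0.56  -0.45   0.114  0.148]
 [ 0.561 -0.455  0.27   0.153]
 [ 0.546 -0.462  0.304  0.158]
 [ 0.569 -0.462  0.172  0.162]
 [ 0.592 -0.458  0.171  0.165]
 [ 0.604 -0.456  0.103  0.168]
 [ 0.556 -0.474  0.115  0.171]
 [ 0.605 -0.461  0.18   0.173]]
```

View pics/w2.png

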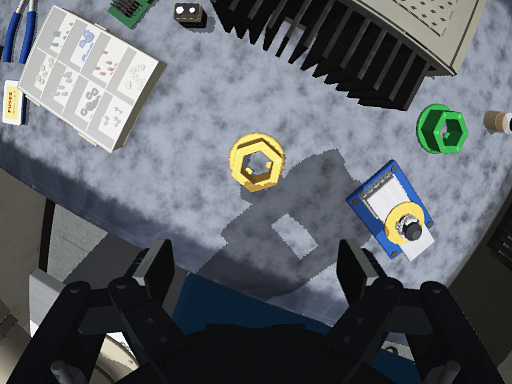

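```bash
cat >> h.py <<'E'
def yel(im): return cv2.inRange(cv2.cvtColor(im,cv2.COLOR_RGB2HSV),(19,90,70),(36,255,255))>0
def hexfit(q):
    # angle (mod 60) of flat normals and centre, by width at 50 mm
    a=np.radians(np.arange(0,60,1)); best=[]
    for t in a:
        w=[];c=[]
        for k in range(3):
            s=q@[np.cos(t+k*np.pi/3),np.sin(t+k*np.pi/3)]; lo,hi=np.percentile(s,[.5,99.5]); w.append(hi-lo); c.append((hi+lo)/2)
        best.append((sum(w),t,w,c))
    s,t,w,c=min(best,key=lambda b:b[0]); N=[[np.cos(t+k*np.pi/3),np.sin(t+k*np.pi/3)] for k in range(3)]
    return np.degrees(t),np.linalg.lstsq(np.array(N),np.array(c),rcond=None)[0],np.array(w)
E
python3 - <<'E'
from h import *
for nm,pn in [("w2","w2.npy"),("top","P.npy")]:
    im=cv2.imread(f"pics/{nm}.png")[:,:,::-1].copy(); P=np.load(pn); y=yel(im); z=P[...,2]
    k=y&(z>.03)&(z<.042)&(np.hypot(P[...,0]-.507,P[...,1]+.12)<.05)
    q=P[k]; print(nm,len(q),np.median(q[:,2]),hexfit(q[:,:2]))
    k=y&(np.hypot(P[...,0]-.507,P[...,1]+.12)<.05)&(z<.042)
    e=cv2.minEnclosingCircle(P[k][:,:2].astype(np.float32)); print("flange",e)
    near=(np.hypot(P[...,0]-.528,P[...,1]+.305)<.045)
    k=near&y&(z>.037)&(z<.05); q=P[k]; print("washer",len(q),np.median(q[:,2]),cv2.minEnclosingCircle(q[:,:2].astype(np.float32)))
    k=near&(z>.058)&(z<.09); q=P[k]; print("stud",len(q),q.mean(0),q.min(0),q.max(0))
E
```

```text
w2 1140 0.03581168032306867 (np.float64(45.0), array([ 0.50892061, -0.12003603]), array([0.04963646, 0.04854823, 0.04903234]))
flange ((0.5059194564819336, -0.12060686945915222), 0.03538956120610237)
washer 772 0.043025916885612525 ((0.5295199751853943, -0.30903056263923645), 0.028302423655986786)
stud 376 [ 0.53014434 -0.30448031  0.0674815 ] [ 0.51512728 -0.32160758  0.05823208] [ 0.5437392  -0.29552328  0.07520092]
top 233 0.03606356536851041 (np.float64(47.0), array([ 0.50806381, -0.11967743]), array([0.04951481, 0.04916561, 0.04930896]))
flange ((0.5086175799369812, -0.11833452433347702), 0.03274036943912506)
washer 271 0.04331684121363477 ((0.5289474725723267, -0.30803486704826355), 0.027864744886755943)
stud 109 [ 0.52769828 -0.30821125  0.06790158] [ 0.51578785 -0.32255611  0.05801474] [ 0.54212719 -0.29660063  0.07630139]
```

servo_tool --newtons 30 --steps '[{"tx": 0.15,"ty": 0,"tz": -3,"yaw": -5.2,"claw": 8.5},{"tx": 0,"ty": 0,"tz": -4,"yaw": -5.2,"claw": 8.5},{"tx": 0,"ty": 0,"tz": -4,"yaw": 0,"claw": 8.5},{"tx": 0,"ty": 0,"tz": -3.5,"yaw": 0,"claw": 8.5},{"tx": 0,"ty": 0,"tz": -2.5,"yaw": 0,"claw": 8.5},{"tx": 0,"ty": 0,"tz": -1.6,"yaw": 0,"claw": 8.5},{"tx": 0,"ty": 0,"tz": 0,"yaw": 0,"claw": 8.5},{"tx": 0,"ty": 0,"tz": 0,"yaw": 0,"claw": 8.5}]'

```text
time_s: 2.3
position: [0.5101, -0.1215, 0.0356]
tool_rot: [[0.962, 0.274, 0.001], [0.274, -0.962, -0.001], [0.001, 0.001, -1.0]]
ft_force: [-0.1, -0.5, 0.4]
grip_width: 0.0849
gripper_force: 0.0
```

servo_tool --newtons 30 --steps '[{"tx": -0.15,"ty": 0.15,"tz": -0.7,"yaw": 0,"claw": 8.5},{"tx": 0,"ty": 0,"tz": 0,"yaw": 0,"claw": 8.5},{"tx": 0,"ty": 0,"tz": 0,"yaw": 0,"claw": 4},{"tx": 0,"ty": 0,"tz": 0,"yaw": 0,"claw": 4},{"tx": 0,"ty": 0,"tz": 0,"yaw": 0,"claw": 4},{"tx": 0,"ty": 0,"tz": 0,"yaw": 0,"claw": 4},{"tx": 0,"ty": 0,"tz": 0,"yaw": 0,"claw": 4},{"tx": 0,"ty": 0,"tz": 0,"yaw": 0,"claw": 4}]'

```text
time_s: 3.1
position: [0.5083, -0.1195, 0.0278]
tool_rot: [[0.962, 0.275, 0.001], [0.275, -0.962, -0.0], [0.001, 0.001, -1.0]]
ft_force: [-1.4, -0.5, 6.3]
grip_width: 0.0498
gripper_force: 31.4
```

servo_tool --newtons 40 --steps '[{"tx": 0,"ty": 0,"tz": 1,"yaw": 0,"claw": 4},{"tx": 0,"ty": 0,"tz": 3,"yaw": 0,"claw": 4},{"tx": 0,"ty": 0,"tz": 4,"yaw": 0,"claw": 4},{"tx": 0,"ty": 0,"tz": 3,"yaw": 0,"claw": 4},{"tx": 0,"ty": -2,"tz": 0,"yaw": 0,"claw": 4},{"tx": 0,"ty": -3,"tz": 0,"yaw": 0,"claw": 4},{"tx": 0,"ty": -3,"tz": 0,"yaw": 0,"claw": 4},{"tx": -2,"ty": -3,"tz": 0,"yaw": 0,"claw": 4},{"tx": -2,"ty": -2,"tz": 0,"yaw": 0,"claw": 4},{"tx": -2,"ty": -2,"tz": 0,"yaw": 0,"claw": 4},{"tx": 0,"ty": 0,"tz": 0,"yaw": 0,"claw": 4},{"tx": 0,"ty": 0,"tz": 0,"yaw": 0,"claw": 4}]'

```text
time_s: 4.3
position: [0.4479, -0.2694, 0.1376]
tool_rot: [[0.962, 0.274, 0.0], [0.274, -0.962, 0.0], [0.0, -0.0, -1.0]]
ft_force: [0.5, 0.6, -2.0]
grip_width: 0.0495
gripper_force: 43.0
```

```bash
python3 - <<'E'
from h import *
o=env.observe(); print(o["position"],o["q"],o["time_s"],o["ft_force"],o["wrist_torque"])
im,d,m=snap("wrist","pics/w3.png")
P=pts(m,d,True); np.save("w3.npy",P); y=yel(im); z=P[...,2]
near=(np.hypot(P[...,0]-.529,P[...,1]+.308)<.042)
k=near&y&(z>.037)&(z<.05); q=P[k]; print("washer",len(q),np.median(q[:,2]),cv2.minEnclosingCircle(q[:,:2].astype(np.float32)))
k=near&(z>.070)&(z<.09); q=P[k]; print("studtop",len(q),q.mean(0),q.min(0),q.max(0))
t=o["position"]; k=y&(np.abs(z-t[2])<.05)&(np.hypot(P[...,0]-t[0],P[...,1]-t[1])<.05); q=P[k]; print("nut",len(q),q.min(0),q.max(0))
top=q[q[:,2]>np.percentile(q[:,2],98)-.003]; print(np.median(top[:,2]),hexfit(top[:,:2])); 
E
```

```text
[ 0.44788851 -0.26937628  0.13757732] [-4.40243685e+01  2.56039080e+01  8.87265392e+01  1.92513251e-02
  6.56828598e+01  3.00917108e+01] 4.3 [ 0.51475761  0.62361789 -2.0296421 ] [-0.00666272  0.00794561  0.02880989]
washer 2608 0.042899955061651354 ((0.529139518737793, -0.31003081798553467), 0.028349431231617928)
studtop 504 [ 0.52919109 -0.30855589  0.0728618 ] [ 0.5205034  -0.3181803   0.07000339] [ 0.53812707 -0.29978638  0.07563579]
nut 11222 [ 0.42077423 -0.29905882  0.10822683] [ 0.48085317 -0.23747519  0.14782292]
0.14549198482188325 (np.float64(45.0), array([ 0.44863627, -0.26978392]), array([0.04943066, 0.04893397, 0.04935714]))
```

View pics/w3.png

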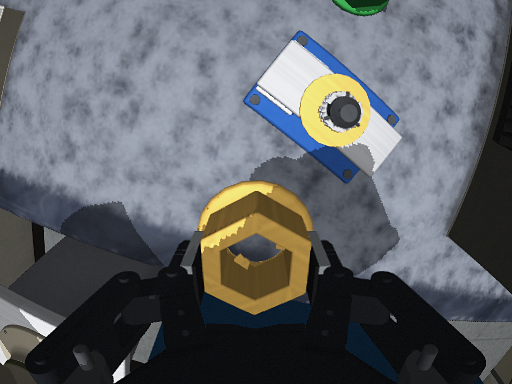

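servo_tool --steps '[{"tx": 2,"ty": -1,"tz": 0,"yaw": 0,"claw": 4},{"tx": 3,"ty": -1.5,"tz": 0,"yaw": 0,"claw": 4},{"tx": 2,"ty": -1,"tz": 0,"yaw": 0,"claw": 4},{"tx": 1.06,"ty": -0.42,"tz": 0,"yaw": 0,"claw": 4},{"tx": 0,"ty": 0,"tz": 0,"yaw": 0,"claw": 4},{"tx": 0,"ty": 0,"tz": -1.5,"yaw": 0,"claw": 4},{"tx": 0,"ty": 0,"tz": -1.5,"yaw": 0,"claw": 4},{"tx": 0,"ty": 0,"tz": -0.8,"yaw": 0,"claw": 4},{"tx": 0,"ty": 0,"tz": 0,"yaw": 0,"claw": 4},{"tx": 0,"ty": 0,"tz": 0,"yaw": 0,"claw": 4}]'

```text
time_s: 5.35
position: [0.5288, -0.3084, 0.0999]
tool_rot: [[0.961, 0.275, 0.0], [0.275, -0.961, -0.0], [0.0, 0.0, -1.0]]
ft_force: [0.0, -0.1, -1.9]
grip_width: 0.0491
gripper_force: 43.1
```

servo_tool --steps '[{"tx": 0,"ty": 0,"tz": -0.3,"yaw": 0,"claw": 4},{"tx": 0,"ty": 0,"tz": -0.3,"yaw": 0,"claw": 4},{"tx": 0,"ty": 0,"tz": -0.3,"yaw": 0,"claw": 4},{"tx": 0,"ty": 0,"tz": -0.2,"yaw": 0,"claw": 4},{"tx": 0,"ty": 0,"tz": 0,"yaw": 0,"claw": 4}]'

```text
time_s: 5.85
position: [0.5285, -0.3085, 0.088]
tool_rot: [[0.962, 0.275, -0.001], [0.275, -0.962, 0.0], [-0.0, -0.001, -1.0]]
ft_force: [-0.8, -0.4, -2.7]
grip_width: 0.0495
gripper_force: 43.1
```

servo_tool --steps '[{"tx": 0,"ty": 0,"tz": -0.1,"yaw": 0,"claw": 4},{"tx": 0,"ty": 0,"tz": -0.1,"yaw": 0,"claw": 4},{"tx": 0,"ty": 0,"tz": 0,"yaw": 0,"claw": 4}]'

```text
time_s: 6.15
position: [0.5286, -0.3085, 0.0862]
tool_rot: [[0.962, 0.275, -0.0], [0.275, -0.962, 0.0], [-0.0, -0.0, -1.0]]
ft_force: [-0.4, 0.1, -1.8]
grip_width: 0.0494
gripper_force: 43.1
```

servo_tool --steps '[{"tx": 0,"ty": 0,"tz": -0.1,"yaw": 0,"claw": 4},{"tx": 0,"ty": 0,"tz": -0.05,"yaw": 0,"claw": 4},{"tx": 0,"ty": 0,"tz": 0,"yaw": 0,"claw": 4}]'

```text
time_s: 6.45
position: [0.5286, -0.3085, 0.0847]
tool_rot: [[0.962, 0.275, -0.0], [0.275, -0.962, 0.0], [-0.0, -0.0, -1.0]]
ft_force: [0.6, 0.2, -2.6]
grip_width: 0.0497
gripper_force: 43.1
```

servo_tool --steps '[{"tx": 0,"ty": 0,"tz": -0.05,"yaw": 0,"claw": 4},{"tx": 0,"ty": 0,"tz": -0.05,"yaw": 0,"claw": 4},{"tx": 0,"ty": 0,"tz": 0,"yaw": 0,"claw": 4}]'

```text
time_s: 6.75
position: [0.5286, -0.3086, 0.0837]
tool_rot: [[0.962, 0.275, -0.0], [0.275, -0.962, 0.0], [-0.0, -0.0, -1.0]]
ft_force: [-0.2, -1.3, -2.6]
grip_width: 0.0493
gripper_force: 43.1
```

servo_tool --steps '[{"tx": 0,"ty": 0,"tz": -0.05,"yaw": 0,"claw": 4},{"tx": 0,"ty": 0,"tz": -0.05,"yaw": 0,"claw": 4},{"tx": 0,"ty": 0,"tz": 0,"yaw": 0,"claw": 4}]'

```text
time_s: 7.05
position: [0.5286, -0.3086, 0.0827]
tool_rot: [[0.962, 0.275, -0.0], [0.275, -0.962, 0.0], [-0.0, -0.0, -1.0]]
ft_force: [-0.4, -0.2, -1.5]
grip_width: 0.0494
gripper_force: 43.1
```

servo_tool --steps '[{"tx": 0,"ty": 0,"tz": -0.05,"yaw": 0,"claw": 4},{"tx": 0,"ty": 0,"tz": -0.02,"yaw": 0,"claw": 4},{"tx": 0,"ty": 0,"tz": 0,"yaw": 0,"claw": 4}]'

```text
time_s: 7.35
position: [0.5287, -0.3086, 0.0824]
tool_rot: [[0.962, 0.275, 0.0], [0.275, -0.962, -0.0], [0.0, 0.0, -1.0]]
ft_force: [0.4, 0.2, 1.4]
grip_width: 0.0492
gripper_force: 43.3
```

servo_tool --steps '[{"tx": 0,"ty": 0,"tz": -0.02,"yaw": 2,"claw": 4},{"tx": 0,"ty": 0,"tz": 0,"yaw": 2,"claw": 4},{"tx": 0,"ty": 0,"tz": 0,"yaw": 2,"claw": 4},{"tx": 0,"ty": 0,"tz": 0,"yaw": 2,"claw": 4},{"tx": 0,"ty": 0,"tz": 0,"yaw": 0,"claw": 4}]'

```text
time_s: 7.85
position: [0.5289, -0.3088, 0.0823]
tool_rot: [[0.914, 0.406, 0.001], [0.406, -0.914, -0.001], [0.001, 0.001, -1.0]]
ft_force: [0.2, 0.7, 2.2]
grip_width: 0.0496
gripper_force: 43.5
```

servo_tool --steps '[{"tx": 0,"ty": 0,"tz": -0.01,"yaw": 2,"claw": 4},{"tx": 0,"ty": 0,"tz": 0,"yaw": 2,"claw": 4},{"tx": 0,"ty": 0,"tz": 0,"yaw": 2,"claw": 4},{"tx": 0,"ty": 0,"tz": 0,"yaw": 2,"claw": 4},{"tx": 0,"ty": 0,"tz": 0,"yaw": 0,"claw": 4}]'

```text
time_s: 8.35
position: [0.5289, -0.3088, 0.0823]
tool_rot: [[0.849, 0.529, 0.001], [0.529, -0.849, -0.001], [0.0, 0.001, -1.0]]
ft_force: [-0.8, -0.6, 4.1]
grip_width: 0.0495
gripper_force: 43.6
```

servo_tool --steps '[{"tx": 0,"ty": 0,"tz": 0,"yaw": 2,"claw": 4},{"tx": 0,"ty": 0,"tz": 0,"yaw": 2,"claw": 4},{"tx": 0,"ty": 0,"tz": 0,"yaw": 2,"claw": 4},{"tx": 0,"ty": 0,"tz": 0,"yaw": 2,"claw": 4},{"tx": 0,"ty": 0,"tz": 0,"yaw": 0,"claw": 4}]'

```text
time_s: 8.85
position: [0.5289, -0.3088, 0.0822]
tool_rot: [[0.767, 0.641, 0.001], [0.641, -0.767, -0.001], [0.0, 0.001, -1.0]]
ft_force: [0.2, -0.4, 4.8]
grip_width: 0.0494
gripper_force: 43.7
```

servo_tool --steps '[{"tx": 0,"ty": 0,"tz": 0,"yaw": 2,"claw": 4},{"tx": 0,"ty": 0,"tz": 0,"yaw": 2,"claw": 4},{"tx": 0,"ty": 0,"tz": 0,"yaw": 2,"claw": 4},{"tx": 0,"ty": 0,"tz": 0,"yaw": 2,"claw": 4},{"tx": 0,"ty": 0,"tz": 0,"yaw": 0,"claw": 4}]'

```text
time_s: 9.35
position: [0.5289, -0.309, 0.0822]
tool_rot: [[0.671, 0.741, 0.001], [0.741, -0.671, -0.001], [-0.0, 0.001, -1.0]]
ft_force: [-0.2, -0.7, 4.7]
grip_width: 0.0492
gripper_force: 43.7
```

servo_tool --steps '[{"tx": 0,"ty": 0,"tz": 0,"yaw": 2,"claw": 4},{"tx": 0,"ty": 0,"tz": 0,"yaw": 2,"claw": 4},{"tx": 0,"ty": 0,"tz": 0,"yaw": 2,"claw": 4},{"tx": 0,"ty": 0,"tz": 0,"yaw": 2,"claw": 4},{"tx": 0,"ty": 0,"tz": 0,"yaw": 0,"claw": 4}]'

```text
time_s: 9.85
position: [0.529, -0.309, 0.0822]
tool_rot: [[0.561, 0.828, 0.001], [0.828, -0.561, -0.001], [-0.0, 0.002, -1.0]]
ft_force: [1.5, -2.6, 5.0]
grip_width: 0.0491
gripper_force: 43.8
```

servo_tool --steps '[{"tx": 0.02,"ty": -0.03,"tz": 0,"yaw": 2,"claw": 4},{"tx": 0,"ty": 0,"tz": 0,"yaw": 2,"claw": 4},{"tx": 0,"ty": 0,"tz": 0,"yaw": 2,"claw": 4},{"tx": 0,"ty": 0,"tz": 0,"yaw": 2,"claw": 4},{"tx": 0,"ty": 0,"tz": 0,"yaw": 0,"claw": 4}]'

```text
time_s: 10.35
position: [0.529, -0.3093, 0.0821]
tool_rot: [[0.441, 0.898, 0.001], [0.898, -0.441, -0.001], [-0.001, 0.001, -1.0]]
ft_force: [-0.3, -2.8, 5.4]
grip_width: 0.0495
gripper_force: 43.8
```

servo_tool --steps '[{"tx": 0,"ty": -0.03,"tz": 0,"yaw": 2,"claw": 4},{"tx": 0,"ty": 0,"tz": 0,"yaw": 2,"claw": 4},{"tx": 0,"ty": 0,"tz": 0,"yaw": 2,"claw": 4},{"tx": 0,"ty": 0,"tz": 0,"yaw": 2,"claw": 4},{"tx": 0,"ty": 0,"tz": 0,"yaw": 0,"claw": 4}]'

```text
time_s: 10.85
position: [0.5291, -0.3092, 0.0812]
tool_rot: [[0.312, 0.95, 0.0], [0.95, -0.312, 0.0], [0.0, 0.0, -1.0]]
ft_force: [3.1, -3.3, -1.9]
grip_width: 0.0498
gripper_force: 43.2
```

servo_tool --steps '[{"tx": 0.02,"ty": -0.03,"tz": -0.1,"yaw": 0,"claw": 4},{"tx": 0,"ty": 0,"tz": -0.1,"yaw": 0,"claw": 4},{"tx": 0,"ty": 0,"tz": 0,"yaw": 0,"claw": 4}]'

```text
time_s: 11.15
position: [0.5291, -0.3092, 0.0795]
tool_rot: [[0.311, 0.951, -0.0], [0.951, -0.311, 0.001], [0.0, -0.0, -1.0]]
ft_force: [3.5, -1.6, -2.9]
grip_width: 0.0493
gripper_force: 43.1
```

servo_tool --steps '[{"tx": 0.03,"ty": -0.02,"tz": -0.1,"yaw": 0,"claw": 4},{"tx": 0,"ty": 0,"tz": -0.1,"yaw": 0,"claw": 4},{"tx": 0,"ty": 0,"tz": 0,"yaw": 0,"claw": 4}]'

```text
time_s: 11.45
position: [0.5291, -0.3095, 0.0775]
tool_rot: [[0.31, 0.951, -0.001], [0.951, -0.31, 0.001], [0.0, -0.001, -1.0]]
ft_force: [1.6, -1.6, -1.9]
grip_width: 0.0499
gripper_force: 43.1
```

servo_tool --steps '[{"tx": 0.02,"ty": -0.02,"tz": -0.1,"yaw": 0,"claw": 4},{"tx": 0,"ty": 0,"tz": -0.05,"yaw": 0,"claw": 4},{"tx": 0,"ty": 0,"tz": 0,"yaw": 0,"claw": 4}]'

```text
time_s: 11.75
position: [0.5293, -0.3097, 0.0761]
tool_rot: [[0.31, 0.951, -0.001], [0.951, -0.31, 0.001], [0.0, -0.001, -1.0]]
ft_force: [-0.8, 0.1, -2.0]
grip_width: 0.0495
gripper_force: 43.1
```

servo_tool --steps '[{"tx": 0,"ty": 0,"tz": -0.05,"yaw": 0,"claw": 4},{"tx": 0,"ty": 0,"tz": -0.05,"yaw": 0,"claw": 4},{"tx": 0,"ty": 0,"tz": 0,"yaw": 0,"claw": 4}]'

```text
time_s: 12.05
position: [0.5295, -0.3099, 0.0757]
tool_rot: [[0.31, 0.951, 0.0], [0.951, -0.31, -0.0], [-0.0, 0.0, -1.0]]
ft_force: [-1.8, 1.0, 3.7]
grip_width: 0.0493
gripper_force: 43.6
```

servo_tool --steps '[{"tx": -0.02,"ty": 0.02,"tz": 0,"yaw": -2,"claw": 4},{"tx": 0,"ty": 0,"tz": -0.01,"yaw": -2,"claw": 4},{"tx": 0,"ty": 0,"tz": -0.01,"yaw": -2,"claw": 4},{"tx": 0,"ty": 0,"tz": -0.01,"yaw": -2,"claw": 4},{"tx": 0,"ty": 0,"tz": 0,"yaw": 0,"claw": 4}]'

```text
time_s: 12.55
position: [0.5295, -0.3098, 0.0752]
tool_rot: [[0.44, 0.898, 0.001], [0.898, -0.44, -0.001], [-0.0, 0.001, -1.0]]
ft_force: [-0.6, 0.3, 1.1]
grip_width: 0.0495
gripper_force: 43.4
```

servo_tool --steps '[{"tx": 0,"ty": 0,"tz": -0.02,"yaw": -2.5,"claw": 4},{"tx": 0,"ty": 0,"tz": -0.015,"yaw": -2.5,"claw": 4},{"tx": 0,"ty": 0,"tz": -0.015,"yaw": -2.5,"claw": 4},{"tx": 0,"ty": 0,"tz": -0.015,"yaw": -2.5,"claw": 4},{"tx": 0,"ty": 0,"tz": 0,"yaw": 0,"claw": 4}]'

```text
time_s: 13.05
position: [0.5296, -0.3099, 0.0746]
tool_rot: [[0.588, 0.809, 0.001], [0.809, -0.588, -0.001], [-0.0, 0.001, -1.0]]
ft_force: [-0.2, -0.3, 1.1]
grip_width: 0.0492
gripper_force: 43.4
```

servo_tool --steps '[{"tx": 0,"ty": 0,"tz": -0.02,"yaw": -2.5,"claw": 4},{"tx": 0,"ty": 0,"tz": -0.015,"yaw": -2.5,"claw": 4},{"tx": 0,"ty": 0,"tz": -0.015,"yaw": -2.5,"claw": 4},{"tx": 0,"ty": 0,"tz": -0.015,"yaw": -2.5,"claw": 4},{"tx": 0,"ty": 0,"tz": -0.015,"yaw": -2.5,"claw": 4},{"tx": 0,"ty": 0,"tz": -0.015,"yaw": -2.5,"claw": 4},{"tx": 0,"ty": 0,"tz": 0,"yaw": 0,"claw": 4}]'

```text
time_s: 13.75
position: [0.5296, -0.3099, 0.0737]
tool_rot: [[0.777, 0.63, 0.001], [0.63, -0.777, -0.001], [0.0, 0.001, -1.0]]
ft_force: [-0.9, -1.3, 2.3]
grip_width: 0.0494
gripper_force: 43.4
```

servo_tool --steps '[{"tx": 0,"ty": 0,"tz": -0.01,"yaw": -2.5,"claw": 4},{"tx": 0,"ty": 0,"tz": -0.015,"yaw": -2.5,"claw": 4},{"tx": 0,"ty": 0,"tz": -0.015,"yaw": -2.5,"claw": 4},{"tx": 0,"ty": 0,"tz": -0.015,"yaw": -2.5,"claw": 4},{"tx": 0,"ty": 0,"tz": -0.015,"yaw": -2.5,"claw": 4},{"tx": 0,"ty": 0,"tz": -0.015,"yaw": -2.5,"claw": 4},{"tx": 0,"ty": 0,"tz": 0,"yaw": 0,"claw": 4}]'

```text
time_s: 14.45
position: [0.5295, -0.3098, 0.0728]
tool_rot: [[0.913, 0.407, 0.0], [0.407, -0.913, -0.0], [0.0, 0.001, -1.0]]
ft_force: [0.4, -0.5, 2.7]
grip_width: 0.0493
gripper_force: 43.4
```

servo_tool --steps '[{"tx": 0,"ty": 0,"tz": -0.01,"yaw": -2.5,"claw": 4},{"tx": 0,"ty": 0,"tz": -0.015,"yaw": -2.5,"claw": 4},{"tx": 0,"ty": 0,"tz": -0.015,"yaw": -2.5,"claw": 4},{"tx": 0,"ty": 0,"tz": -0.015,"yaw": -2.5,"claw": 4},{"tx": 0,"ty": 0,"tz": -0.015,"yaw": -2.5,"claw": 4},{"tx": 0,"ty": 0,"tz": -0.015,"yaw": -2.5,"claw": 4},{"tx": 0,"ty": 0,"tz": 0,"yaw": 0,"claw": 4}]'

```text
time_s: 15.15
position: [0.5294, -0.3097, 0.0719]
tool_rot: [[0.988, 0.157, 0.0], [0.157, -0.988, -0.0], [0.0, 0.0, -1.0]]
ft_force: [-0.5, -0.9, 2.7]
grip_width: 0.0494
gripper_force: 43.5
```

```bash
python3 -c "
from h import *
o=env.observe(); print(o['position'],o['ft_force'],o['wrist_torque'],o['q'])"
```

```text
[ 0.52944016 -0.30974614  0.0719034 ] [-0.50117525 -0.87294302  2.72153519] [-0.05221354  0.11186131  0.0147182 ] [-4.13725487e+01  3.78445407e+01  7.76224865e+01 -1.96292359e-03
  6.45120124e+01  3.95686155e+01]
```

servo_tool --steps '[{"tx": 0,"ty": 0,"tz": -0.01,"yaw": -2,"claw": 4},{"tx": 0,"ty": 0,"tz": -0.012,"yaw": -2,"claw": 4},{"tx": 0,"ty": 0,"tz": -0.012,"yaw": -2,"claw": 4},{"tx": 0,"ty": 0,"tz": -0.012,"yaw": -2,"claw": 4},{"tx": 0,"ty": 0,"tz": 0,"yaw": 0,"claw": 4}]'

```text
time_s: 15.65
position: [0.5293, -0.3097, 0.0714]
tool_rot: [[1.0, 0.019, -0.0], [0.019, -1.0, -0.0], [-0.0, 0.0, -1.0]]
ft_force: [-1.2, 0.2, 4.4]
grip_width: 0.049
gripper_force: 43.5
```

```bash
python3 -c "
from h import *
o=env.observe(); print(o['position'],o['ft_force'],o['wrist_torque'])"
```

```text
[ 0.52933132 -0.30972517  0.071395  ] [-1.20789599  0.1765313   4.41968724] [-0.03374118  0.22951439 -0.00129502]
```

servo_tool --steps '[{"tx": 0,"ty": 0,"tz": 0,"yaw": -2,"claw": 4},{"tx": 0,"ty": 0,"tz": -0.01,"yaw": -2,"claw": 4},{"tx": 0,"ty": 0,"tz": 0,"yaw": 0,"claw": 4}]'

```text
time_s: 15.95
position: [0.5293, -0.3096, 0.0711]
tool_rot: [[0.999, -0.051, -0.0], [-0.051, -0.999, 0.0], [-0.0, -0.0, -1.0]]
ft_force: [-0.5, -0.6, 3.7]
grip_width: 0.0489
gripper_force: 43.5
```

```bash
python3 -c "
from h import *
o=env.observe(); print(o['position'],o['ft_force'],o['wrist_torque'])"
```

```text
[ 0.52928427 -0.30959901  0.07114309] [-0.47063422 -0.64252231  3.68368719] [ 0.00872866  0.23018583 -0.01851951]
```

servo_tool --steps '[{"tx": 0,"ty": 0,"tz": -0.01,"yaw": -2,"claw": 4},{"tx": 0,"ty": 0,"tz": -0.01,"yaw": -2,"claw": 4},{"tx": 0,"ty": 0,"tz": 0,"yaw": 0,"claw": 4}]'

```text
time_s: 16.25
position: [0.5293, -0.3096, 0.0709]
tool_rot: [[0.993, -0.121, -0.0], [-0.121, -0.993, 0.0], [-0.0, -0.0, -1.0]]
ft_force: [-1.9, 0.1, 3.9]
grip_width: 0.0491
gripper_force: 43.6
```

```bash
python3 -c "
from h import *
o=env.observe(); print(o['position'],o['ft_force'],o['wrist_torque'])"
```

```text
[ 0.52925081 -0.30956603  0.07093047] [-1.88526086  0.10472944  3.90841768] [0.03506246 0.28644976 0.01504585]
```

servo_tool --steps '[{"tx": 0.01,"ty": 0,"tz": -0.01,"yaw": -2,"claw": 4},{"tx": 0,"ty": 0,"tz": 0,"yaw": -2,"claw": 4},{"tx": 0,"ty": 0,"tz": 0,"yaw": 0,"claw": 4}]'

```text
time_s: 16.55
position: [0.5294, -0.3094, 0.0709]
tool_rot: [[0.982, -0.19, -0.0], [-0.19, -0.982, 0.0], [-0.0, -0.0, -1.0]]
ft_force: [-1.7, 1.6, 4.4]
grip_width: 0.0491
gripper_force: 43.8
```

```bash
python3 -c "
from h import *
o=env.observe(); print(o['position'],o['ft_force'],o['wrist_torque'])"
```

```text
[ 0.52937919 -0.30941931  0.07087834] [-1.73388391  1.58651309  4.36502607] [ 0.09202373  0.25472753 -0.05306381]
```

servo_tool --newtons 20 --steps '[{"tx": 0,"ty": 0,"tz": 0.04,"yaw": 0,"claw": 4},{"tx": 0,"ty": 0,"tz": 0,"yaw": 0,"claw": 5.5},{"tx": 0,"ty": 0,"tz": 0,"yaw": 0,"claw": 7},{"tx": 0,"ty": 0,"tz": 0,"yaw": 0,"claw": 8.5},{"tx": 0,"ty": 0,"tz": 0,"yaw": 0,"claw": 8.5},{"tx": 0,"ty": 0,"tz": 0,"yaw": 0,"claw": 8.5},{"tx": 0,"ty": 0,"tz": 0.5,"yaw": 0,"claw": 8.5},{"tx": 0,"ty": 0,"tz": 2,"yaw": 0,"claw": 8.5},{"tx": 0,"ty": 0,"tz": 4,"yaw": 0,"claw": 8.5},{"tx": -3,"ty": 0,"tz": 4,"yaw": 0,"claw": 8.5},{"tx": -4,"ty": 0,"tz": 2,"yaw": 0,"claw": 8.5},{"tx": -2,"ty": 2,"tz": 0,"yaw": 0,"claw": 8.5},{"tx": 0,"ty": 0,"tz": 0,"yaw": 0,"claw": 8.5},{"tx": 0,"ty": 0,"tz": 0,"yaw": 0,"claw": 8.5}]'

```text
time_s: 17.95
position: [0.4396, -0.2898, 0.1969]
tool_rot: [[0.981, -0.192, 0.001], [-0.192, -0.981, -0.001], [0.001, 0.001, -1.0]]
ft_force: [0.1, -0.6, -0.1]
grip_width: 0.0848
gripper_force: 0.0
```

```bash
python3 - <<'E'
from h import *
o=env.observe(); print(o["position"],o["time_s"],o["ft_force"],o["grip_width"])
im,d,m=snap("wrist","pics/w4.png"); P=pts(m,d,True); y=yel(im); z=P[...,2]
near=np.hypot(P[...,0]-.529,P[...,1]+.309)<.042
q=P[near&y&(z>.045)]; t=q[q[:,2]>.074]; print(len(t),np.median(t[:,2]),hexfit(t[:,:2]))
A=np.c_[t[:,:2]-t[:,:2].mean(0),np.ones(len(t))]; print("tilt",np.linalg.lstsq(A,t[:,2],rcond=None)[0])
fl=q[(q[:,2]<.056)]; print("flange top",np.percentile(fl[:,2],[10,50,90]))
E
```

```text
[ 0.43960543 -0.28975535  0.19688621] 17.95 [ 0.05144636 -0.57513254 -0.12586089] 0.08484103233382205
1824 0.07879938607218025 (np.float64(18.0), array([ 0.52951719, -0.31058993]), array([0.0493941 , 0.04894032, 0.04937726]))
tilt [-0.06432423  0.02805194  0.0798372 ]
flange top [0.04734966 0.04863558 0.05015285]
```

View pics/w4.png

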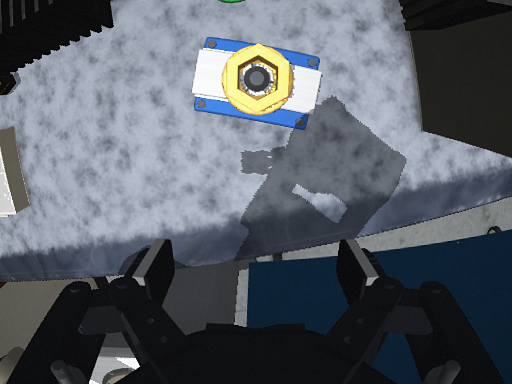

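```bash
python3 - <<'E'
from h import *
for n in ("wrist","top"):
    im,d,m=snap(n); P=pts(m,d,n=="wrist"); y=yel(im); z=P[...,2]
    t=P[y&(z>.070)&(z<.088)&(np.hypot(P[...,0]-.529,P[...,1]+.3095)<.028)]
    for i in range(6):
        c=np.linalg.lstsq(np.c_[t[:,:2]-[.5292,-.3093],np.ones(len(t))],t[:,2],rcond=None)[0]
        r=t[:,2]-np.c_[t[:,:2]-[.5292,-.3093],np.ones(len(t))]@c; t=t[np.abs(r)<max(2*np.median(np.abs(r)),.0008)]
    print(n,len(t),c)
E
```

```text
wrist 1268 [0.00066381 0.00094382 0.07877829]
top 0 [0. 0. 0.]
  return _methods._mean(a, axis=axis, dtype=dtype,
  ret = ret.dtype.type(ret / rcount)
```

The hexagon's top is level and 78.8 mm high, where a seated nut would put it at 79 mm. I'm handing the job in.

```bash
python3 -c "
from rig import env
print(env.close_job())"
```

```text
the job is handed in; nothing more can be done
None
```

The nut is threaded on the stud with its flange down on the washer, level and released by the last camera check; I handed the job in after about 18 s of robot time, and no verdict came back.

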